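# Dress the sawn end of an electrode strip with a hand file

## Robot

A 6-joint arm with a two-finger parallel gripper is mounted at the origin on the work surface. World frame = base frame: x ahead of the robot, y to its left, z up, the work surface at z = 0. Lengths are in m, angles in degrees, forces in N, time in s.
With the tool pointing down it reaches from about 0.35 to 0.875 m from the base axis. Payload 4.2 kg.
Tool frame: the origin (TCP) lies midway between the tips of the shut fingers; the grasp point (between the pads) lies 19 mm behind it; y points along the fingers, z is the direction in which the jaws open and shut, and the axes are right-handed (so a half turn about y gives the same grasp; the last joint's range is limited). The gripper opens to 87 mm and grips with 3 to 60 N. Pads are 19 mm wide; open, the fingers measure 117 mm over their backs; the gripper's body (75 mm by 190 mm) begins 51 mm behind the grasp point.
Start: joints at [-55.543, 22.042, 0.453, 0, -68.411, -14.817], TCP at [0.21, -0.589, 0.223] pointing down, gripper open.
Joint ranges: [-179.83, 179.83], [-69.29, 118.12], [-61.27, 80.66], [-181.25, 117.63], [-171.15, -9.14], [-177.46, 177.46]. Speed limits (degrees/s): [159.86, 159.86, 180, 180, 180, 180].

## Interface

Orientations are given as [roll, pitch, yaw] about the fixed x, y, z axes, in that order (R = Rz(yaw) Ry(pitch) Rx(roll)).
In Python, from workcell import env gives the robot as it stands. The module is installed in compiled form; this text tells all that it offers. Calls block until the motion is done:
- env.goto(position, orientation): joint-space move of the TCP to a pose.
- env.move_straight(position, rotation=None, rate=0.15, force_limit=None): straight line of the TCP; rotation=None keeps the orientation; rate is the mean speed in m/s. With force_limit (N) it stops when the force on the tool has changed by that much, and returns True; else False.
- env.set_joints(angles): joint-space move.
- env.gripper_to(opening, grasp_force=None): opening from 0.0 (shut) to 1.0 (fully open); grasp_force is the grip in N (None keeps the last); returns when the fingers have stopped.
- env.dwell(seconds).
- env.inverse_kinematics(position, orientation): joint angles nearest the present ones, or None.
- env.read_state(): the state.
- env.grab_frame(name): name is "scene" or "side" or "wrist"; returns a dict with "image" (480x640x3 uint8, blue, green, red), "fx", "fy", "cx", "cy" (pixels), "position" and "orientation" of the camera in the world. Camera axes: x right, y up, looking along -z (the intrinsics and any distortion apply to the point x, -y, -z); pixel columns grow to the right and rows downward; lengths in m; the calibration is good to about 2 mm. A picture is of the moment at which its call begins. There is no depth.
A pose or a line that the arm cannot do raises env.Unreachable and nothing moves.
- env.close_job(): hands the job in, once; it reports no verdict.
Trained networks look in a picture, given as the dict that the camera call returned (one of the last four; its "shot" number tells which), for a name from the list of things; names that differ only in an ending like _2 or _b are one class to them, and where a whole thing is asked for, a point or a joint stands for the part that bears it (a point fixed in the world has none). Each returns a list of dicts, best first, with "score" (0 to 1); they miss things now and then, are a little off and sometimes report something else, mostly with a low value. They report only what shows in the picture. A call takes as long as a camera call. They do not tell look-alikes from the thing itself.
- env.search_frame(picture, thing): "xyz" ([x, y, z] in m, in world coordinates, good to about 4 mm: the middle of the surface that is visible of it).
- env.trace(picture, thing): "mask" (480x640 bool, what is visible of it).
The state is a dict: "clock": time; "joint_positions": joint angles; "qvel": joint speeds; "joint_torque": joint torques, N m; "position": TCP position; "tool_rot": TCP orientation; "force": force on the tool from outside, world axes, zero at the start; "wrist_torque": the same for the moment, N m; "opening": opening from 0.0 (shut) to 1.0 (fully open).
Only numpy, scipy, OpenCV 4.12 (cv2) and the standard library are available. Lean on these libraries where they do the work, as an engineer would, in place of code of your own. Each camera call takes 0.05 s, during which the arm holds its last target.

## Task

Take the hand file from its wooden rest and dress the sawn top end of the copper electrode strip in the bench vice with three strokes: hold the file level and in line with the vice, and push it away from the vice's screw, toe leading, using most of the blade's length, with light, steady pressure, never more than 12 N (a little over 1 kg). Lift it clear for every return, never dragging it back over the strip. Then lay the file back in its rest as you found it, and leave the vice, rack, beaker and bottle alone.

Things in the scene. Friction and masses are not known exactly. Their poses are not given: they have to be found in the camera images.
- file_grip (a point): loose hand file, 140 g: centre of its grip on the flat-sided wooden handle (22 mm wide in y, 26 mm high), which runs from x = -60 to +20 mm, butt to -68 mm. x points to the toe, z up. Flat steel blade 120 x 20 x 5 mm at the same height: x = +40 to +160 mm, lower face at z = -2.5 mm. Centre of mass about 67 mm ahead of this point
- file_toe (a point): middle of the lower edge of the toe (front end) of the file's blade: +160 mm in x and -2.5 mm in z from file_grip, same axes
- strip (a joint): upright copper electrode strip in the vice, midway along and between its jaws: level top end 16 mm wide (along the jaws), 4 mm thick, standing 26 to 46 mm out of the jaws, differently each time. Rigid downwards, it rocks in soft jaw liners about the jaw tops (4 N m per rad) and springs back. Value: rock in rad, 0 at rest, positive with its top forward (x of vice_jaws), negative when dragged back
- vice_jaws (a point): small grey bench vice, fast on the bench: middle between the tops of its jaws, 85 mm above the bench. x points from the screw (with a cross bar, 50 mm above the bench, ending at x = -125 mm) to the fixed jaw, this is the way to push the file; y along the jaws, z up. Jaws 70 mm long in y, reaching 38 mm either way in x
- rest_seat (a point): wooden file rest, fixed, 190 x 50 mm: the place of file_grip when the file lies in it, 40 mm above the bench, axes as the file's. Two notched blocks 16 mm thick: at x = -50 mm under the handle (notch 30 mm wide, floor z = -13 mm) and at x = +100 mm under the blade (28 mm wide, floor z = -2.5 mm); cheeks up to z = +6 mm. Between them only the base board, top at z = -32 mm
- rack: a white test-tube rack with glass tubes, 180 (x) by 56 by 135 mm high, standing loose on the bench, origin under its centre; leave alone
- beaker: a glass beaker, 68 mm across and 90 mm high, origin under its centre; leave alone
- bottle: an amber reagent bottle, 64 mm across and 135 mm high, origin under its centre; leave alone
There are look-alikes about, which are no part of the job. Of the things that look like the part that bears file_grip, the larger one is meant.

How it is judged (in metres and radians):
On the way, in this order (a step that is already met when the one before it is completed fails the run):
1. first stroke: the file, level and in line, presses on the strip's end with the front part of its blade (within 48 mm of the toe) and drags it forward (contact force between file and strip above 2 N and y of vice_jaws in the frame of file_grip between -0.009 and 0.009 m and angle between the x axis of file_grip and the x axis of vice_jaws, either way round below 0.2 rad and angle between file_grip's own z axis and vertical below 0.15 rad and value of joint strip above 0.003 rad and x of vice_jaws in the frame of file_grip between 0.112 and 0.162 m), for 0.06 s.
2. the first stroke goes on to the rear part of the blade (more than 73 mm behind the toe), still pressing and dragging forward (contact force between file and strip above 2 N and y of vice_jaws in the frame of file_grip between -0.009 and 0.009 m and angle between the x axis of file_grip and the x axis of vice_jaws, either way round below 0.2 rad and angle between file_grip's own z axis and vertical below 0.15 rad and value of joint strip above 0.003 rad and x of vice_jaws in the frame of file_grip between 0.035 and 0.087 m), for 0.06 s.
3. the file is lifted clear of the strip after the first stroke, before going back (contact force between file and strip below 0.05 N and x of vice_jaws in the frame of file_grip between 0 and 0.1 m), for 0.15 s.
4. second stroke: the file, level and in line, presses on the strip's end with the front part of its blade (within 48 mm of the toe) and drags it forward (all of step 1), for 0.06 s.
5. the second stroke goes on to the rear part of the blade (more than 73 mm behind the toe), still pressing and dragging forward (all of step 2), for 0.06 s.
6. the file is lifted clear of the strip after the second stroke, before going back (all of step 3), for 0.15 s.
7. third stroke: the file, level and in line, presses on the strip's end with the front part of its blade (within 48 mm of the toe) and drags it forward (all of step 4), for 0.06 s.
8. the third stroke goes on to the rear part of the blade (more than 73 mm behind the toe), still pressing and dragging forward (all of step 5), for 0.06 s.
9. the file is lifted clear of the strip after the third stroke, before going back (all of step 6), for 0.15 s.
At the end, for the whole second after the job is handed in: After the three strokes the file lies back in its rest the same way round: its grip within 20 mm lengthwise, 8 mm sideways and 5 mm in height of the rest's seat, its toe within 30 mm lengthwise, 12 mm sideways and about 5 mm in height of its place, at rest (x of file_grip in the frame of rest_seat between -0.02 and 0.02 m and y of file_grip in the frame of rest_seat between -0.008 and 0.008 m and z of file_grip in the frame of rest_seat between -0.005 and 0.005 m and x of file_toe in the frame of rest_seat between 0.13 and 0.19 m and y of file_toe in the frame of rest_seat between -0.012 and 0.012 m and z of file_toe in the frame of rest_seat between -0.008 and 0.004 m and linear speed of file below 0.02 m/s); the robot touches nothing.
It fails at once if the file is forced: more than 12 N between file and strip (contact force between file and strip above 12 N).
It fails at once if the file is dragged backwards in contact: the strip is pulled back (rocked towards the vice's screw) by more than 0.012 rad (value of joint strip below -0.012 rad).
It fails at once if the file runs onto the vice, or the gripper or arm pushes on the strip or the vice (contact force between file and vice above 1 N or contact force between any of the fingers, the arm and strip above 2 N or contact force between any of the fingers, the arm and vice above 2 N).
It fails at once if the rack, beaker or bottle is moved by more than 15 mm (distance of any of rack, beaker, bottle from where it was at the start of the episode above 0.015 m).
It also fails if it takes over 72 s, if anything falls off the work surface, if the arm or the gripper's body presses on something with over 40 N, if the wrist force passes 120 N, or if a joint passes its speed limit or range.

## Working session

There is one attempt and no reset: what is moved stays moved. The work goes in short steps, each a Python script; the robot and the scene stay as the last script left them, time stands still between calls to the robot, and variables do not carry over. Pictures are saved under pics/ and viewed, and the job is handed in when it is done.

```bash
mkdir -p pics; cat > h.py <<'E'
import numpy as np, cv2
from scipy.spatial.transform import Rotation as R
from workcell import env
E
python3 - <<'E'
from h import *
s=env.read_state(); print(s)
for n in ["scene","side","wrist"]:
    f=env.grab_frame(n); cv2.imwrite(f"pics/{n}0.png",f["image"]); print(n,{k:v for k,v in f.items() if k!="image"})
    for t in ["file_grip","strip","vice_jaws","rest_seat","rack","beaker","bottle","file_toe"]:
        try: print(t,[(round(d["score"],2),np.round(d["xyz"],3).tolist()) for d in env.search_frame(f,t)])
        except Exception as e: print(t,repr(e))
E
```

```text
{'clock': 0.0, 'joint_positions': array([-5.55405236e+01,  2.20900058e+01,  3.78402232e-01, -2.86158326e-02,
       -6.84115663e+01, -1.48167505e+01]), 'qvel': array([-0.0151618 ,  0.07400096, -0.04738971,  0.04980685,  0.02310665,
       -0.02531144]), 'joint_torque': array([ 1.97925088e-03, -3.90662992e+01,  1.87413222e+01,  4.22006473e+00,
        1.11295338e-02, -1.69465575e-04]), 'position': array([ 0.20990362, -0.58804369,  0.22145913]), 'tool_rot': array([-8.98741246e+01,  5.79689269e-03,  1.96321748e+01]), 'force': array([ 0.04296085, -0.4296038 , -0.42762902]), 'wrist_torque': array([-0.01908133, -0.00442666,  0.0245324 ]), 'opening': 1.0019930819293665}
scene {'fx': 478.2183923509937, 'fy': 478.2183923509937, 'cx': 313.87589666683107, 'cy': 235.9920650550284, 'position': array([1.08674424, 0.03896133, 0.86290144]), 'orientation': array([ 33.5056751 ,   0.49345174, 105.18378998]), 'shot': 1}
file_grip [(0.74, [0.538, -0.314, 0.043]), (0.73, [0.521, -0.47, 0.009])]
strip []
vice_jaws [(0.83, [0.612, -0.006, 0.056])]
rest_seat [(0.69, [0.532, -0.297, 0.01])]
rack [(0.63, [0.50
[... 591 characters left out ...]
aws [(0.56, [0.586, -0.037, 0.049])]
rest_seat [(0.72, [0.528, -0.325, 0.009])]
rack [(0.77, [0.487, 0.256, 0.066])]
beaker [(0.94, [0.744, 0.219, 0.063])]
bottle [(0.62, [0.751, -0.212, 0.08])]
file_toe [(0.83, [0.505, -0.48, 0.008]), (0.8, [0.509, -0.318, 0.042])]
wrist {'fx': 352.04859392835203, 'fy': 352.04859392835203, 'cx': 323.3955867624066, 'cy': 244.90771256174628, 'position': array([ 0.13996462, -0.6151251 ,  0.38517524]), 'orientation': array([-1.57452486e+01, -5.01815858e-02,  1.09660985e+02]), 'shot': 3}
file_grip [(0.45, [0.456, -0.312, 0.046])]
strip []
vice_jaws [(0.16, [0.452, -0.312, 0.038])]
rest_seat []
rack []
beaker []
bottle []
file_toe [(0.41, [0.448, -0.314, 0.039])]
```

View pics/scene0.png

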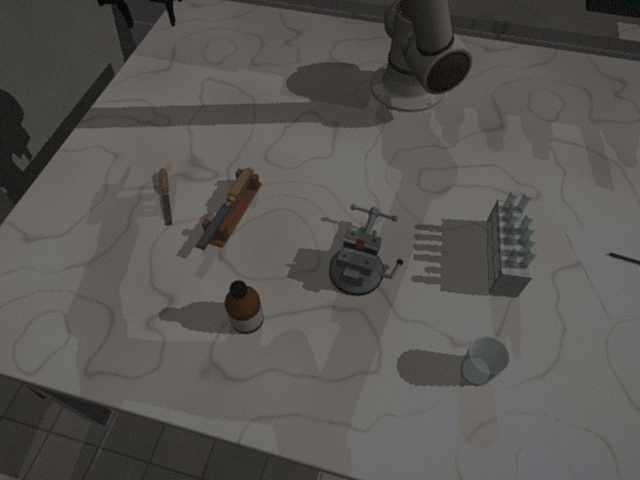

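View pics/side0.png

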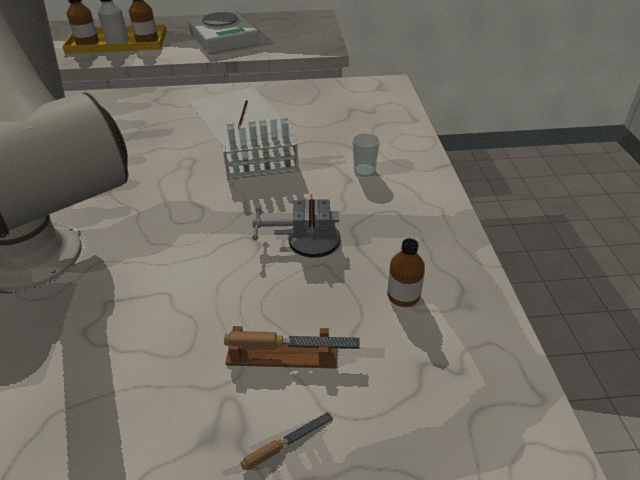

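View pics/wrist0.png

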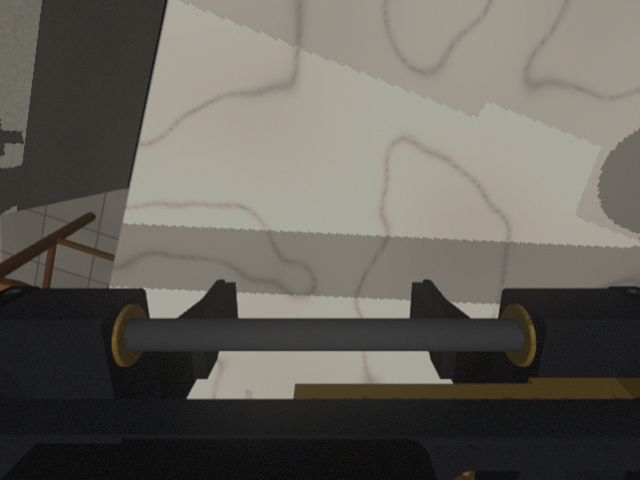

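In the side view the large file lies in the wooden rest (handle at px 225–285,341, toe at 358,343). The look-alike is the smaller file loose on the bench (245–330,440). The larger one in the rest is meant. Next I'll look closer with the wrist camera.

```bash
python3 - <<'E'
from h import *
# tool down, tool x along world +x : check
s=env.read_state()
def look(obj,name,z=0.2,yaw=0,things=()):
    off=R.from_euler('z',yaw,degrees=True).apply([0.075,0,0])
    p=np.array([obj[0],obj[1],0])+off; p[2]=z
    env.goto(p,[-90,0,yaw])
    f=env.grab_frame("wrist"); cv2.imwrite(f"pics/{name}.png",f["image"])
    print(name,{k:(np.round(v,4).tolist()) for k,v in f.items() if k!="image"}, env.read_state()["clock"])
    for t in things: print(t,[(round(d["score"],2),np.round(d["xyz"],3).tolist()) for d in env.search_frame(f,t)])
    np.savez(f"pics/{name}.npz",**f)
look([0.55,-0.315],"wf",0.22,0,["file_grip","rest_seat"])
look([0.60,-0.02],"wv",0.27,0,["strip","vice_jaws"])
E
```

```text
wf {'fx': 352.0486, 'fy': 352.0486, 'cx': 323.3956, 'cy': 244.9077, 'position': [0.55, -0.3174, 0.3827], 'orientation': [-15.7221, -0.0443, 89.9536], 'shot': 4} 3.2083
file_grip [(0.95, [0.509, -0.478, 0.009]), (0.59, [0.522, -0.313, 0.045])]
rest_seat [(0.87, [0.515, -0.306, 0.008])]
wv {'fx': 352.0486, 'fy': 352.0486, 'cx': 323.3956, 'cy': 244.9077, 'position': [0.6005, -0.0225, 0.4323], 'orientation': [-15.6874, -0.0353, 89.9518], 'shot': 5} 4.5167
strip []
vice_jaws [(0.91, [0.583, -0.007, 0.081])]
```

View pics/wf.png

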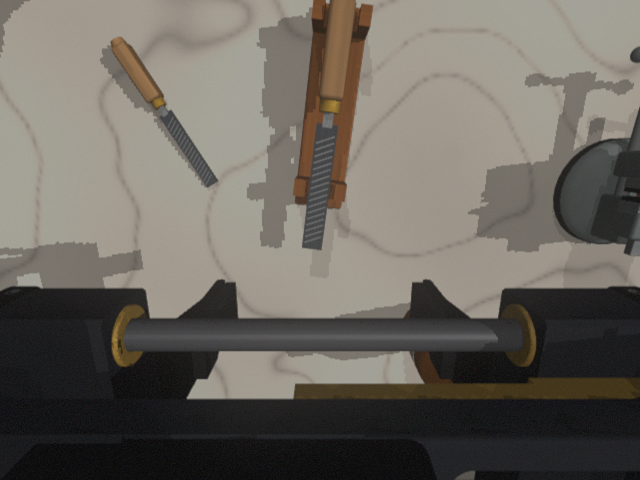

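View pics/wv.png

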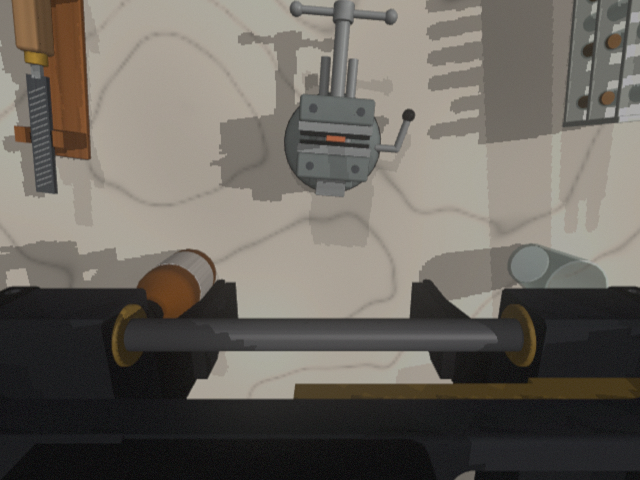

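```bash
python3 - <<'E'
import cv2,numpy as np
a=cv2.imread("pics/wf.png")[0:260,270:400]; b=cv2.imread("pics/wv.png")[90:200,280:390]
a=np.clip(cv2.resize(a,None,fx=2.9,fy=2.3*1.26/1.0,interpolation=cv2.INTER_CUBIC).astype(float)*1.3,0,255) if 0 else cv2.resize(a,None,fx=2.3,fy=2.3,interpolation=cv2.INTER_CUBIC)
b=cv2.resize(b,None,fx=4.5,fy=4.5,interpolation=cv2.INTER_CUBIC)
c=np.zeros((600,800,3),np.uint8); c[:a.shape[0],:a.shape[1]]=a; c[:b.shape[0],300:300+b.shape[1]]=b
cv2.imwrite("pics/crop1.png",c)
E
```

```text
(no output)
```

View pics/crop1.png

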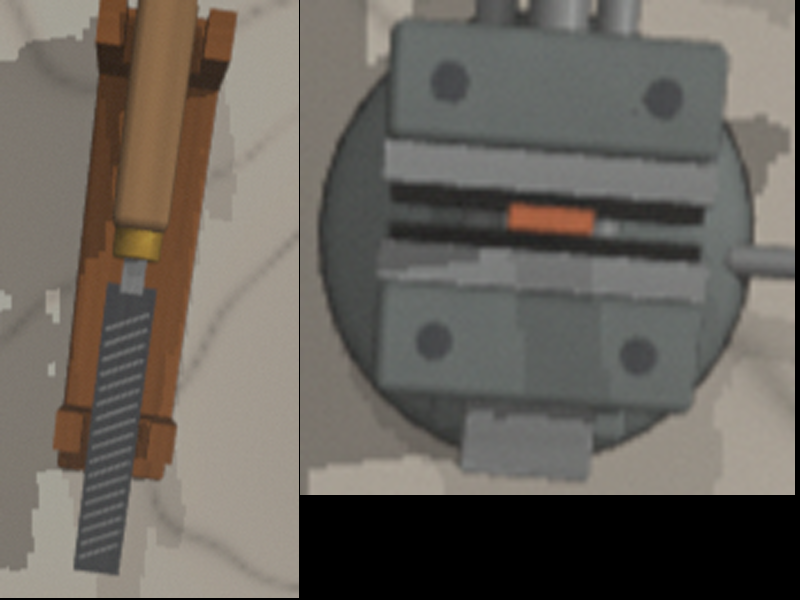

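```bash
cat >> h.py <<'E'
def ray(f,u,v,z):
    d=R.from_euler('xyz',f["orientation"],degrees=True).apply([(u-float(f["cx"]))/float(f["fx"]),-(v-float(f["cy"]))/float(f["fy"]),-1.])
    p=np.array(f["position"],float); return p+d*(z-p[2])/d[2]
E
python3 - <<'E'
from h import *
f=np.load("pics/wf.npz"); g=np.load("pics/wv.npz")
A=lambda x,y,z:ray(f,270+x/2.3,y/2.3,z)
B=lambda x,y,z:ray(g,280+(x-300)/4.5,90+y/4.5,z)
toe=[A(74,570,.0425),A(118,575,.0425)]; rear=[A(107,284,.0425),A(155,293,.0425)]
t=np.mean(toe,0); r=np.mean(rear,0); d=t-r
print("toe",t,"rear",r,"len",np.linalg.norm(d),"yaw",np.degrees(np.arctan2(d[1],d[0])),"w",np.linalg.norm(toe[0]-toe[1]),np.linalg.norm(rear[0]-rear[1]))
u=d/np.linalg.norm(d); print("grip est",(t+r)/2-0.1*u)
fer=[A(118,222,.052),A(168,228,.052)]; print("handle front", np.mean(fer,0),"proj", (np.mean(fer,0)-((t+r)/2-0.1*u))@u)
C=[B(393,22,.085),B(728,48,.085),B(690,412,.085),B(378,392,.085)]
c=np.mean(C,0); print("vice",c); e=(C[2]+C[3]-C[0]-C[1])/2; print("len x",np.linalg.norm(e),"yaw",np.degrees(np.arctan2(e[1],e[0])))
e=(C[1]+C[2]-C[0]-C[3])/2; print("len y",np.linalg.norm(e),"yaw",np.degrees(np.arctan2(e[1],e[0]))-90)
for z in (.111,.121,.131): 
  S=[B(510,205,z),B(597,210,z)]; print("strip",z,B(553,219,z),np.linalg.norm(S[0]-S[1]))
# screw end, z .05
print(ray(g,343,12,.05))
import cv2
s=env.grab_frame("side"); cv2.imwrite("pics/side1.png",cv2.resize(s["image"][170:270,240:370],None,fx=6,fy=6,interpolation=cv2.INTER_CUBIC)); np.savez("pics/side1.npz",**s)
E
```

```text
toe [ 0.64992163 -0.32890158  0.0425    ] rear [ 0.53199702 -0.31379657  0.0425    ] len 0.11888807640000744 yaw -7.299296091570615 w 0.019383042825395727 0.019435776913650584
grip est [ 0.49176972 -0.30864383  0.0425    ]
handle front [ 0.50963704 -0.30938799  0.052     ] proj 0.017817070316409445
vice [ 0.59478723 -0.01142672  0.085     ]
len x 0.07399636118691559 yaw -3.8660602451348454
len y 0.0681001786427528 yaw -3.920168878861247
strip 0.111 [ 0.59427827 -0.01113332  0.111     ] 0.016901653180860066
strip 0.121 [ 0.59447091 -0.01148851  0.121     ] 0.01637569402652668
strip 0.131 [ 0.59466355 -0.01184371  0.131     ] 0.015849734872193304
[ 0.47771978 -0.00355806  0.05      ]
```

View pics/side1.png

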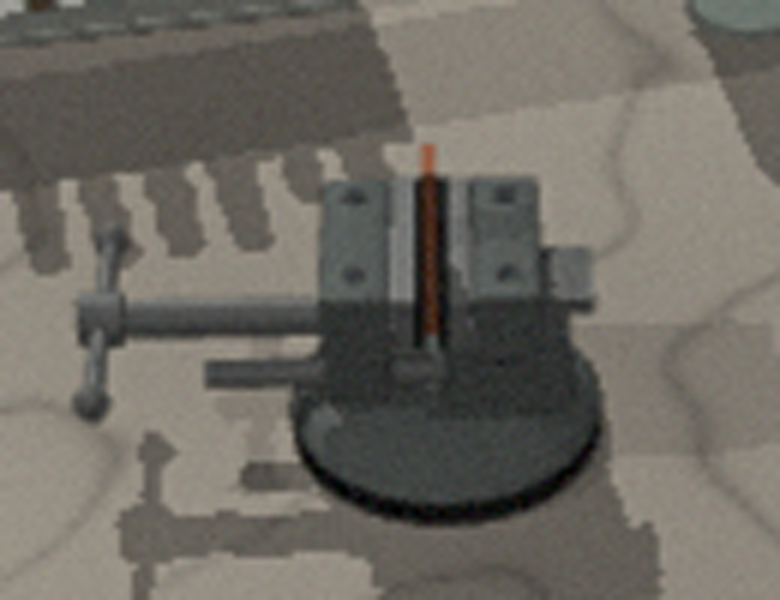

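```bash
python3 - <<'E'
from h import *
s=np.load("pics/side1.npz")
for z in np.arange(.105,.14,.003): print(round(z,3), ray(s,311.3,194.2,z)[:2].round(4), ray(s,311.3,170+178/6,z)[:2].round(4))
# check jaw
print(ray(s,240+430/6,170+178/6,.085))
E
```

```text
0.105 [0.5971 0.011 ] [ 0.5957 -0.0078]
0.108 [0.5969 0.0069] [ 0.5955 -0.0118]
0.111 [0.5966 0.0028] [ 0.5952 -0.0158]
0.114 [ 0.5964 -0.0013] [ 0.595  -0.0199]
0.117 [ 0.5961 -0.0054] [ 0.5947 -0.0239]
0.12 [ 0.5959 -0.0095] [ 0.5945 -0.0279]
0.123 [ 0.5957 -0.0136] [ 0.5943 -0.0319]
0.126 [ 0.5954 -0.0177] [ 0.594  -0.0359]
0.129 [ 0.5952 -0.0218] [ 0.5938 -0.0399]
0.132 [ 0.5949 -0.0259] [ 0.5936 -0.0439]
0.135 [ 0.5947 -0.03  ] [ 0.5933 -0.0479]
0.138 [ 0.5945 -0.034 ] [ 0.5931 -0.0519]
[0.59802639 0.01879249 0.085     ]
```

```bash
cat >> h.py <<'E'
YF=-7.3; YV=-3.9
G=np.array([0.4918,-0.3086]); V=np.array([0.5947,-0.0115]); OFF=0.008
def ux(y): return np.array([np.cos(np.radians(y)),np.sin(np.radians(y))])
E
python3 - <<'E'
from h import *
p=G+OFF*ux(YF)
env.goto([*p,0.12],[-90,0,YF])
print(env.read_state()["force"])
print(env.move_straight([*p,0.021],rate=0.12,force_limit=15))
env.gripper_to(0.0,60)
s=env.read_state(); print(s["opening"]*87,s["force"],s["position"],s["clock"])
z0=s["position"][2]
env.move_straight([*p,0.06],rate=0.05)
s=env.read_state(); print(s["opening"]*87,s["force"],s["wrist_torque"],s["position"])
env.move_straight([*p,0.2],rate=0.15)
print(env.read_state()["force"])
f=env.grab_frame("side"); cv2.imwrite("pics/side2.png",f["image"]); f=env.grab_frame("wrist"); cv2.imwrite("pics/w2.png",f["image"])
print(env.read_state()["clock"])
E
```

```text
[ 0.62871223 -0.14664519 -0.34137374]
False
21.542037805992575 [0.67270193 0.09631362 0.21508205] [ 0.49967736 -0.30953701  0.02094845] 8.1
21.2817726478182 [-0.78944225  0.35391923 -1.93510433] [-0.01999694  0.11063234 -0.01332207] [ 0.49943769 -0.3094891   0.05972835]
[-1.63088382 -0.99494777 -1.51334661]
10.2167
```

View pics/side2.png

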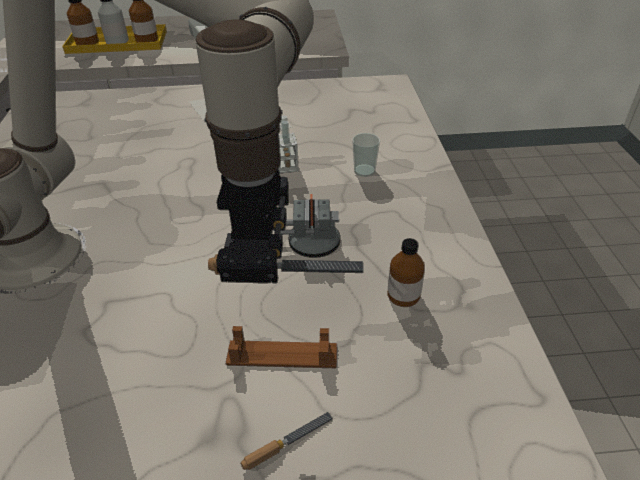

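```bash
cat >> h.py <<'E'
def tcp(xs,z):  # xs: vice x in file frame; z: TCP z
    return [*(V+(OFF-xs)*ux(YV)),z]
E
python3 - <<'E'
from h import *
env.goto(tcp(0.145,0.2),[-90,0,YV])
env.move_straight(tcp(0.145,0.125),rate=0.1)
env.dwell(0.3)
F=[]
for i in range(8):
    env.dwell(0.05); s=env.read_state(); F.append(np.r_[s["force"],s["wrist_torque"]])
F=np.array(F); print(F.mean(0).round(3),F.std(0).round(3)); print(s["position"],s["tool_rot"],s["clock"])
f=env.grab_frame("wrist"); cv2.imwrite("pics/w3.png",f["image"]); f=env.grab_frame("side"); 
cv2.imwrite("pics/side3.png",cv2.resize(f["image"][150:270,200:370],None,fx=4.5,fy=4.5,interpolation=cv2.INTER_CUBIC))
E
```

```text
[-0.071 -0.129 -1.992 -0.025  0.077  0.009] [0.587 0.482 0.465 0.025 0.026 0.029]
[ 0.45801133 -0.00218671  0.12501461] [-8.99983028e+01 -1.83851440e-03 -3.90091634e+00] 13.0
```

View pics/side3.png

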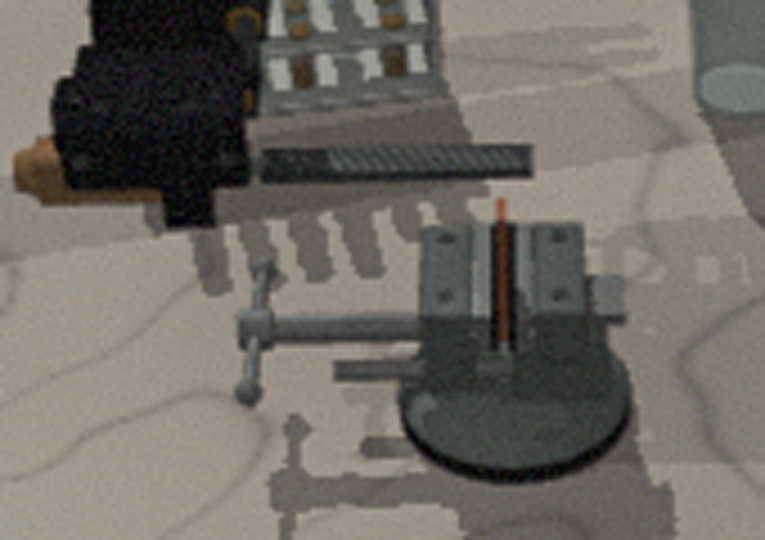

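View pics/w3.png

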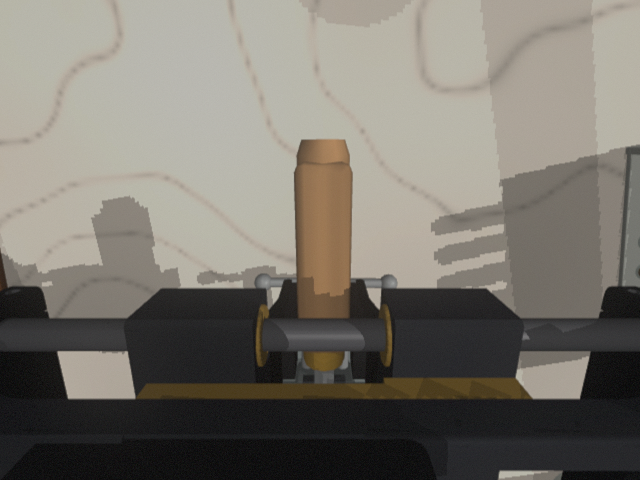

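```bash
cat >> h.py <<'E'
def meas(n=6,dt=0.02):
    F=[]
    for i in range(n):
        env.dwell(dt); s=env.read_state(); F.append(np.r_[s["force"],s["wrist_torque"],s["position"]])
    return np.mean(F,0)
E
python3 - <<'E'
from h import *
env.move_straight(tcp(0.142,0.116),rate=0.05)
b=meas(8); print("base",b.round(3))
hit=env.move_straight(tcp(0.142,0.090),rate=0.008,force_limit=2.5)
m=meas(8); print(hit,m.round(3),"dF",(m-b)[:3].round(2),"N from M",(b[4]-m[4])/0.134, env.read_state()["clock"])
np.save("base.npy",b)
E
```

```text
base [ 0.402 -0.232 -1.837 -0.027  0.057 -0.01   0.461 -0.002  0.116]
True [ 0.256 -0.084  1.839 -0.015 -0.337  0.005  0.461 -0.002  0.099] dF [-0.15  0.15  3.68] N from M 2.938211187720711 15.6583
```

```bash
python3 - <<'E'
from h import *
b=np.load("base.npy")
m=meas(4); z=m[8]; print("z",z, (b[4]-m[4])/.134)
for dz in (0.0003,):
    env.move_straight(tcp(0.142,z-dz),rate=0.01)
    m=meas(6); print("cmd",z-dz,"z",m[8],"Fz",m[2]-b[2],"N",(b[4]-m[4])/.134, env.read_state()["clock"])
E
```

```text
z 0.09939526478760648 3.8861842629495538
cmd 0.09909526478760648 z 0.0992049073491384 Fz 4.926888570181618 N 2.9361779054368218 16.075
```

```bash
python3 - <<'E'
from h import *
b=np.load("base.npy")
z=0.0991
for xs in (0.132,0.120):
    env.move_straight(tcp(xs,z),rate=0.04)
    m=meas(6,0.01); s=env.read_state(); d=m-b
    print(xs,"z",m[8].round(5),"dF",d[:3].round(2),"dM",d[3:6].round(3),"N",(-d[4]/(xs-.003)).round(2),round(s["clock"],2))
E
```

```text
0.132 z 0.09899 dF [-3.4  -0.07  5.77] dM [-0.068  0.144 -0.037] N -1.11 16.52
0.12 z 0.09917 dF [-2.94  0.15  6.08] dM [-0.103  0.16  -0.035] N -1.37 17.02
```

```bash
python3 - <<'E'
from h import *
b=np.load("base.npy")
z=0.0991
for xs in (0.105,0.09,0.076,0.066,0.058):
    env.move_straight(tcp(xs,z),rate=0.05)
    m=meas(4,0.01); s=env.read_state(); d=m-b
    print(xs,"z",m[8].round(5),"dF",d[:3].round(2),"dM",d[3:6].round(3),s["position"].round(4),round(s["clock"],2))
    if d[2]>7.5: z+=0.0003
    if d[2]<3.8: z-=0.0003
print(z)
E
```

```text
0.105 z 0.09926 dF [-3.51 -0.46  6.86] dM [-0.012  0.362 -0.03 ] [ 0.498  -0.0049  0.0993] 17.51
0.09 z 0.09934 dF [-5.31 -0.21  7.96] dM [-0.018  0.617 -0.009] [ 0.5127 -0.006   0.0994] 17.99
0.076 z 0.0997 dF [-5.08  0.38  8.4 ] dM [-0.006  0.791 -0.009] [ 0.5265 -0.007   0.0997] 18.46
0.066 z 0.10003 dF [-5.22  0.24  9.33] dM [-0.026  0.928  0.   ] [ 0.5363 -0.0078  0.1   ] 18.84
0.058 z 0.1003 dF [-5.28  0.63  9.07] dM [-0.054  1.005  0.021] [ 0.5441 -0.0084  0.1003] 19.18
0.10029999999999997
```

```bash
python3 - <<'E'
from h import *
env.move_straight(tcp(0.056,0.1035),rate=0.025)
env.move_straight(tcp(0.056,0.120),rate=0.1)
env.dwell(0.2)
m=meas(6); print(m.round(3),env.read_state()["clock"])
f=env.grab_frame("side"); cv2.imwrite("pics/side4.png",cv2.resize(f["image"][150:270,200:370],None,fx=4.5,fy=4.5,interpolation=cv2.INTER_CUBIC))
E
```

```text
[-0.15   0.107 -1.965 -0.006  0.073 -0.016  0.546 -0.008  0.119] 20.1083
```

View pics/side4.png

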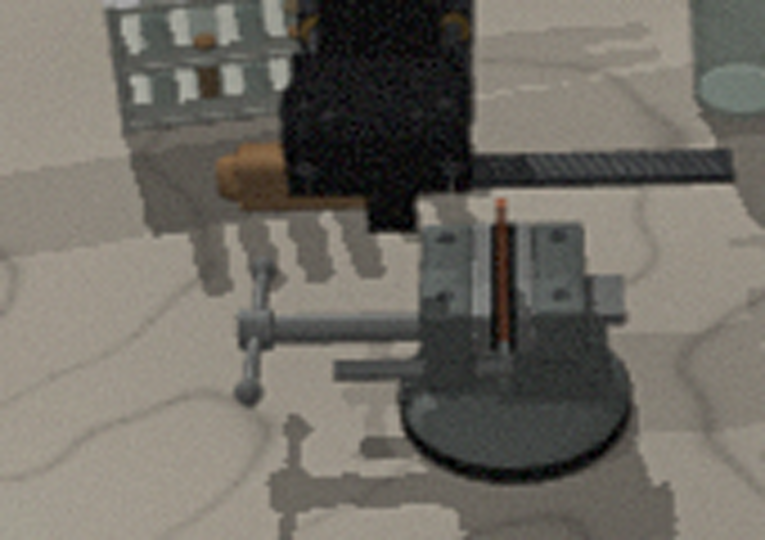

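```bash
cat > stroke.py <<'E'
from h import *
env.move_straight(tcp(0.142,0.120),rate=0.15)
env.move_straight(tcp(0.142,0.105),rate=0.06)
env.dwell(0.15)
b=meas(8); print("base",b.round(3))
hit=env.move_straight(tcp(0.142,0.094),rate=0.008,force_limit=2.5)
m=meas(6); z=m[8]-0.0002; print(hit,"z",m[8],"dF",(m-b)[:3].round(2),"dM",(m-b)[3:6].round(3))
assert hit
for xs in (0.132,0.120,0.105,0.09,0.076,0.066,0.058):
    env.move_straight(tcp(xs,z),rate=0.05)
    m=meas(4,0.01); s=env.read_state(); d=m-b
    print(xs,"cmd",round(z,5),"z",m[8].round(5),"dF",d[:3].round(2),"dM",d[3:6].round(3),round(s["clock"],2))
    z+=np.clip((d[2]-5.5)*0.0002,-0.0004,0.0006)
env.move_straight(tcp(0.056,0.1045),rate=0.03)
env.move_straight(tcp(0.056,0.120),rate=0.1)
env.dwell(0.2)
m=meas(6); print(m.round(3),env.read_state()["clock"])
f=env.grab_frame("side"); cv2.imwrite(f"pics/s{int(f['shot'])}.png",cv2.resize(f["image"][150:270,200:370],None,fx=4.5,fy=4.5,interpolation=cv2.INTER_CUBIC)); print(f['shot'])
E
python3 stroke.py
```

```text
base [-2.080e-01 -8.600e-02 -1.342e+00 -2.900e-02  7.200e-02  1.000e-03
  4.610e-01 -2.000e-03  1.050e-01]
True z 0.09889719794433945 dF [ 0.44 -0.13  3.  ] dM [-0.033 -0.394  0.034]
0.132 cmd 0.0987 z 0.09875 dF [-1.26 -0.19  4.85] dM [-0.052 -0.139 -0.051] 22.88
0.12 cmd 0.09857 z 0.09864 dF [-2.12 -0.28  5.46] dM [-0.077  0.072 -0.066] 23.31
0.105 cmd 0.09856 z 0.09866 dF [-3.19 -0.01  6.61] dM [-0.021  0.331 -0.005] 23.79
0.09 cmd 0.09878 z 0.09897 dF [-4.57  0.01  7.19] dM [-0.002  0.58  -0.048] 24.27
0.076 cmd 0.09912 z 0.09941 dF [-5.11 -0.04  8.36] dM [-0.025  0.831 -0.029] 24.74
0.066 cmd 0.09969 z 0.09993 dF [-3.92  0.15  7.81] dM [-0.051  0.783 -0.035] 25.12
0.058 cmd 0.10016 z 0.10027 dF [-3.66  0.17  7.39] dM [-0.035  0.786 -0.016] 25.47
[ 0.015 -0.545 -1.947 -0.034  0.081  0.004  0.546 -0.008  0.119] 26.3833
12
```

```bash
python3 stroke.py
```

```text
base [-0.229  0.119 -1.657 -0.018  0.05  -0.015  0.461 -0.002  0.105]
True z 0.0984037459959135 dF [-0.    0.04  3.72] dM [-0.01  -0.393  0.019]
0.132 cmd 0.0982 z 0.09825 dF [-1.69 -0.27  4.45] dM [-0.062 -0.102 -0.018] 29.19
0.12 cmd 0.09799 z 0.09806 dF [-2.07 -0.55  5.25] dM [-0.128  0.13  -0.047] 29.62
0.105 cmd 0.09794 z 0.09807 dF [-3.46 -0.39  6.94] dM [-0.014  0.394 -0.013] 30.1
0.09 cmd 0.09823 z 0.09845 dF [-4.27  0.14  7.55] dM [ 0.004  0.594 -0.003] 30.58
0.076 cmd 0.09864 z 0.09892 dF [-4.33 -0.2   7.8 ] dM [-0.001  0.83   0.009] 31.05
0.066 cmd 0.0991 z 0.0994 dF [-4.41 -0.22  8.22] dM [-0.043  0.924 -0.002] 31.43
0.058 cmd 0.09965 z 0.09983 dF [-4.03 -0.09  8.03] dM [-0.061  0.902  0.002] 31.77
[-0.175  0.01  -1.977 -0.033  0.058 -0.002  0.546 -0.008  0.119] 32.7083
13
```

```bash
python3 - <<'E'
from h import *
p=G+OFF*ux(YF)
env.move_straight(tcp(0.056,0.2),rate=0.2)
env.goto([*p,0.2],[-90,1.0,YF])
env.move_straight([*p,0.06],rate=0.12)
env.dwell(0.1)
print(env.read_state()["position"],env.read_state()["force"],env.read_state()["clock"])
for n in ("side","scene","wrist"):
    f=env.grab_frame(n); cv2.imwrite(f"pics/p_{n}.png",f["image"] if n=="wrist" else cv2.resize(f["image"][290:390,200:380] if n=="side" else f["image"][140:270,150:290],None,fx=4.4,fy=4.4,interpolation=cv2.INTER_CUBIC))
E
```

```text
[ 0.50028803 -0.3098016   0.06087255] [ 0.12248888 -0.16037602 -1.85121828] 35.8917
```

View pics/p_side.png

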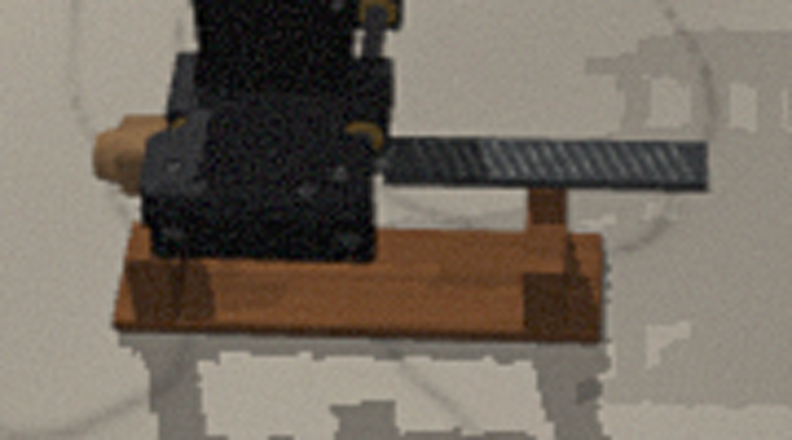

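View pics/p_scene.png

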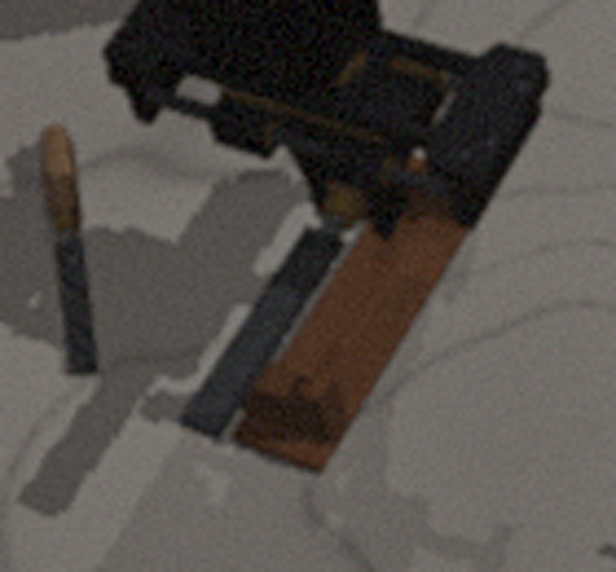

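```bash
python3 - <<'E'
from h import *
p=G+OFF*ux(YF)
env.move_straight([*p,0.032],rate=0.08,force_limit=5)
h=env.move_straight([*p,0.0205],rate=0.015,force_limit=3)
s=env.read_state(); print(h,s["position"],s["force"],s["wrist_torque"])
if s["position"][2]<0.025:
    env.gripper_to(1.0)
    env.move_straight([s["position"][0],s["position"][1],0.2],rate=0.12)
    q=G+np.array([0.055+0.075,-0.01]); env.goto([*q,0.22],[-90,0,0])
    f=env.grab_frame("wrist"); cv2.imwrite("pics/end_w.png",f["image"]); np.savez("pics/end_w.npz",**f)
    f=env.grab_frame("side"); cv2.imwrite("pics/end_s.png",f["image"])
print(env.read_state()["clock"])
a=cv2.imread("pics/end_w.png")[0:260,270:400]; a=cv2.resize(a,None,fx=2.3,fy=2.3,interpolation=cv2.INTER_CUBIC)
b=cv2.resize(cv2.imread("pics/end_s.png")[300:390,200:370],None,fx=2.9,fy=2.9,interpolation=cv2.INTER_CUBIC)
c=np.zeros((600,800,3),np.uint8); c[:a.shape[0],:a.shape[1]]=a; c[:b.shape[0],300:300+b.shape[1]]=b[:,:500]
cv2.imwrite("pics/end_c.png",c)
E
```

```text
True [ 0.49953218 -0.3095468   0.02090609] [-0.3818982   0.38779147  4.53714357] [ 0.07642014 -0.01558714  0.01369178]
40.825
```

View pics/end_c.png

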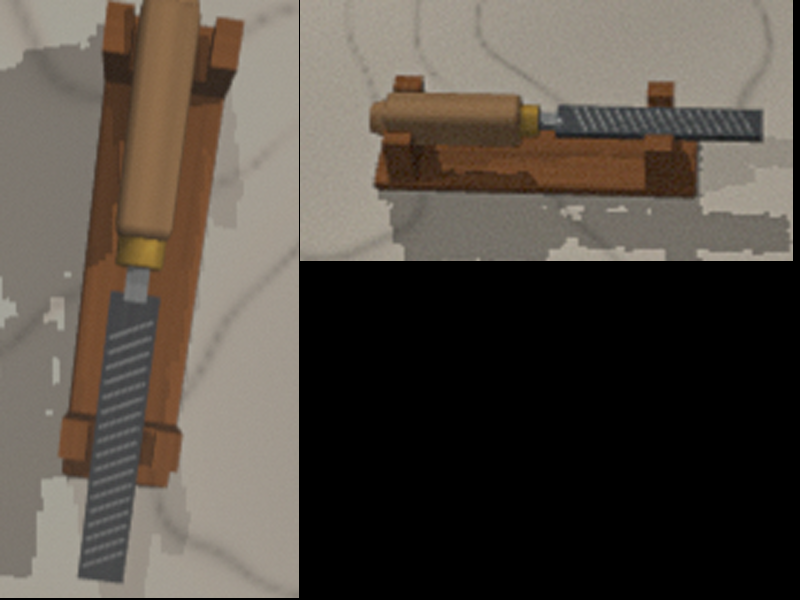

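View pics/end_s.png

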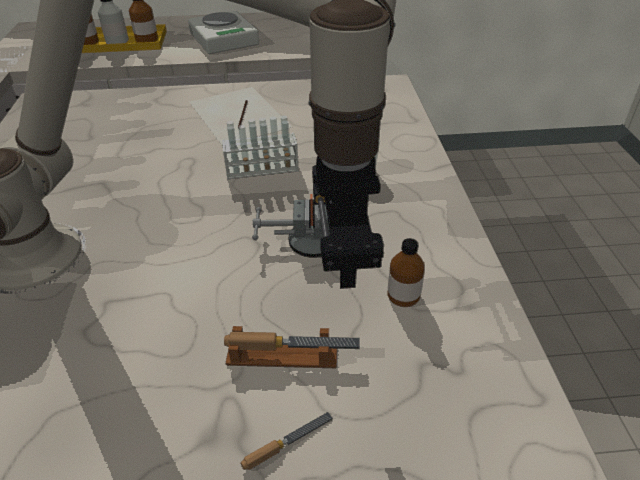

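The file is back in both notches, in the same place as at the start (handle 225–285,341; toe 358,343). The rack and bottle have not moved, and the gripper is free. I'm handing in the job.

```bash
python3 - <<'E'
from h import *
env.close_job()
E
```

```text
the job is handed in; nothing more can be done
```

I took the larger file from its rest and gave the copper strip three forward strokes. Each ran from about 18 mm to about 102 mm behind the toe and was lifted clear before going back. I then laid the file back in its rest and handed the job in at about 41 s. No verdict was reported.

- **Pressure:** the wrist sensor showed about 4–9 N between strokes' short steps. The highest reading was about 9.3 N, late in the first stroke, against the 12 N limit. I had aimed for about 5.5 N, so it ran firmer than planned towards the heel. I only measured while the file was paused, with about 0.5 N of noise. In the first stroke, the force worked out from the wrist moment came out lower, about 3 N where the direct reading gave about 5.8 N, and I went by the direct reading.
- **Level:** the file slipped in the grip to about 1° toe-up over the strokes, well inside the limit. I tilted the tool by 1° to correct for this when putting it back.
- **Strip rock:** I never saw this directly. The forward drag was about 1–5 N throughout, so it should have rocked forward.
- **Last pictures:** the file lies in both notches, the same way round and in the same place as at the start. The vice, rack and bottle look unmoved, and the gripper is clear of everything. The arm hid the beaker in the last side picture, so I did not check it again; the arm was never lowered near it.

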